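# Tip up the flush salt-box lid and stand it in the drying rack

### The arm

A 6-joint arm with a two-finger parallel gripper is mounted at the origin on a cart in front of the work surface, level with it; the furniture and walls round the work are solid. World frame = base frame: x ahead of the robot, y to its left, z up, the work surface at z = 0. Lengths are in m, angles in rad, forces in N, time in s.
With the tool pointing down it reaches from about 0.275 to 0.825 m from the base axis. Payload 4.9 kg.
Tool frame: the origin (TCP) lies on the mounting face of the last link; the fingertips stand 173 mm ahead of it and the grasp point (between the pads) lies 155 mm ahead of it; z points along the fingers, y is the line along which they close (so a half turn about z gives the same grasp; the last joint's range is limited). The gripper opens to 85 mm and grips with 20 to 120 N. Pads are 22 mm wide; open, the fingers measure 114 mm over their backs; the gripper's body (76 mm by 85 mm) begins 54 mm behind the grasp point. The pads swing forward as they close: fully open they stand 13 mm farther back than shut.
Start: joints at [1.184, 0.326, -0.193, 1.052, 0, 1.437], TCP at [0.138, 0.533, 0.405] pointing down, gripper open.
Joint ranges: [-2.65, 2.65], [-0.97, 1.79], [-1.3, 1.35], [-1.93, 2.1], [-1.47, 1.37], [-3.14, 3.14]. Speed limits (rad/s): [2.57, 2.57, 3.14, 3.14, 3.14, 3.14].

### API

Orientations are given as a 3x3 rotation matrix whose columns are the frame's x, y, z axes.
In Python, from bench import robot, vision gives the robot as it stands.
- The arm moves only by the shell command python3 -m handwheel 'ROWS' [OPENING] [FORCE]. ROWS is a JSON object of lists of equal length, an entry for each row: "slide": the shift along the world's x, y, z in m, a list of three; "yaw": the turn about the world's z in rad. A call has 1 to 8 rows; each row is the pose to reach, as a shift and turn from the pose commanded when the call began; what a row does not reach only later rows make up. A row lasts 1/12 s, in which the tool goes at most 41.7 mm and 7.16 degrees, less where a joint would pass 70% of its speed; a pose out of reach is approached as far as the arm can. A call with a gripper value outside its range is refused whole. OPENING is the closure in counts, from 0 (fully open) to 255 (shut), set as the call begins (- or left out, the last holds). The fingers move at their own pace and stop on an object; FORCE is the grip in N (left out, the last holds). Time passes only in rows, so rows that repeat a pose let the fingers close. It gives the time, the measured TCP pose, the force, the opening and the grip force at its end, in the units of the state.
- robot.get_state(): the state, without advancing time (a new reading comes with each control period).
- vision.camera(name): name is "side" or "top"; returns (picture, depth): 420x560x3 uint8, red, green, blue; 420x560 float32, m along the optical axis (not along the pixel's ray), 0 where there is no reading.
- vision.camera_info(name): a dict with "fx", "fy", "cx", "cy" (pixels), "dist" ([k1, k2, p1, p2, k3] as OpenCV has them; the pictures are not rectified), "T" (4x4, takes a point from camera to world coordinates). Camera axes: x right, y down, z forward; pixel columns grow to the right and rows downward; lengths in m; the calibration is good to about 2 mm. A picture is of the moment at which its call begins. camera_info takes no time and is no camera call.
- robot.hand_in(): hands the job in; it is judged then, once.
The state is a dict: "t": time; "joint_positions": joint angles; "qd": joint speeds; "effort": joint torques, N m; "tool_pos": TCP position; "tcp_rot": TCP orientation; "wrist_force": force on the tool from outside, world axes, zero at the start; "wrist_torque": the same for the moment, N m; "grip_width": opening from 0.0 (shut) to 1.0 (fully open); "grip_force": force on a finger pad.
Only numpy, scipy, OpenCV 4.12 (cv2) and the standard library are available. Lean on these libraries where they do the work, as an engineer would, in place of code of your own. Each camera call takes 0.05 s, during which the arm holds its last target. There are 200 camera calls.

### The job

The lid of the round salt box has no knob and lies flush in its rim: press it down at the part of its edge that gives, on the half away from the robot, so that the other edge tips up, then take it by the raised edge. Stand the lid upright on its edge in any slot of the wire drying rack and let go, without knocking over or shoving the other things on the worktop.

Things in the scene. Friction and masses are not known exactly. Their poses are not given: they have to be found in the camera images.
- lid_center (a point): Centre, half-way through, of the salt box's round wooden lid: a loose solid disc, 120 mm across, 8 mm thick, 0.08 to 0.16 kg; z is its axis (up at the start), x and y say nothing of the box. It starts flush in the rim, 48 mm above the worktop, of a fixed round white box 140 mm across, concentric with it; gap all round 2 mm, free depth under it 34 mm.
- lid_top (a point): Centre of the lid's upper face. Only the edge beyond a hidden hinge line 22 mm off centre gives; elsewhere the lid is solid. The middle of the giving edge lies within 70 degrees either side of +x (away from the robot), cannot be seen and is found by pressing about 45 mm from the centre: near it the lid sinks at 5 to 12 N, further off it takes more or stays solid.
- lid_under (a point): Centre of the lid's underside, level with the hinge at the start. Pressed, the lid tips with the hinged seat below it, up to a stop at 0.75 rad, and stays as left by friction (1 N on the raised edge moves it). The raised edge is opposite the pressed one, towards the robot's side, up to 55 mm above the rim, free above and below to be pinched across its 8 mm along the slope.
- rack: Fixed steel wire drying rack, 102 mm in x, 122 mm in y; origin on the worktop under its centre, z up. Three slots along its y axis, centred at x = -24, 0, +24 mm, between four upright hoops of 4 mm wire at x = -36, -12, +12, +36 mm that reach 74 mm above the worktop; 20 mm clear in each slot.
- rack_seat (a point): Where the lid's centre is when it stands seated in the middle slot: 67 mm above the worktop over the rack's centre (axes as the rack's); the lid's top edge is then at 127 mm. It rests on two bottom rails, 6 mm rods along x at y = -35 and +35 mm, 15 mm above the worktop.
- mug: Bystander: white mug with a handle, 82 mm wide, 91 mm tall; origin under its centre. Not to be moved.
- mill: Bystander: dark wooden pepper mill, 58 mm wide, 130 mm tall; origin under its centre. Not to be moved.
- tin: Bystander: square tin with a knobbed lid, 64 mm wide, 95 mm tall; origin under its centre. Not to be moved.
- jar: Bystander: glass spice jar, 44 mm wide, 100 mm tall; origin under its centre. Not to be moved.
- pod_a: Bystander: coffee pod, 51 mm wide, 44 mm tall; origin under its centre. Not to be moved.
- pod_b: Bystander: coffee pod, 51 mm wide, 44 mm tall; origin under its centre. Not to be moved.
- spoon: Bystander: teaspoon lying flat, 130 mm long; origin under its centre. Not to be moved.

How it is judged:
On the way:
1. the lid is tipped up by at least 25 degrees while still in the box (angle between lid_center's own z axis and vertical between 0.436 and 0.95 rad and distance of lid_center from where it was at the start of the episode below 0.035 m), for 0.2 s.
At the end, for the whole second after the job is handed in: The lid stands on its edge in one of the rack's slots: its axis within 18 degrees of level and 20 degrees of the rack's x axis, its centre within 40 mm of the rack's centre in x and 10 mm in y, 59 to 73 mm above the worktop (resting on both bottom rails) (angle between lid_center's own z axis and vertical between 1.25 and 1.89 rad and x of lid_center in the frame of rack between -0.04 and 0.04 m and y of lid_center in the frame of rack between -0.01 and 0.01 m and z of lid_center in the frame of rack between 0.059 and 0.073 m and angle between the z axis of lid_center and the x axis of rack, either way round below 0.35 rad); the robot touches nothing.
It fails at once if another thing on the worktop is shoved more than 40 mm (distance of any of mug, mill, tin, jar, pod_a, pod_b, spoon from where it was at the start of the episode above 0.04 m).
It fails at once if another thing on the worktop is knocked over (angle between any of mug, mill, tin, jar, pod_a, pod_b's own z axis and vertical above 0.6 rad).
It also fails if it takes over 69 s, if anything falls off the work surface, if the arm or the gripper's body presses on something with over 40 N, if the wrist force passes 120 N, or if a joint passes its speed limit or range.

## Working session

There is one attempt and no reset: what is moved stays moved. The work goes in short steps, Python scripts to look and compute and a shell command to move; the robot and the scene stay as the last step left them, time stands still between calls to the robot, and variables do not carry over. Pictures are saved under pics/ and viewed, at most 10 in all, crops included, and the job is handed in when it is done.

```bash
mkdir -p pics; cat > h.py <<'E'
import numpy as np, cv2
from bench import robot, vision
def shot(n,f):
    p,d=vision.camera(n); cv2.imwrite('pics/'+f+'.png',cv2.cvtColor(p,cv2.COLOR_RGB2BGR)); np.save('pics/'+f+'.npy',d); return p,d
def K(n):
    i=vision.camera_info(n); return np.array([[i['fx'],0,i['cx']],[0,i['fy'],i['cy']],[0,0,1.]]),np.array(i['dist']),np.array(i['T'])
def ray(n,uv,z):
    k,d,T=K(n); q=cv2.undistortPoints(np.array(uv,float).reshape(-1,1,2),k,d)[:,0]
    r=np.c_[q,np.ones(len(q))]@T[:3,:3].T; o=T[:3,3]
    return o+r*((z-o[2])/r[:,2:])
def cloud(n,dep):
    k,d,T=K(n); v,u=np.mgrid[:420,:560]
    q=cv2.undistortPoints(np.stack([u,v],-1).reshape(-1,1,2).astype(float),k,d)[:,0]
    P=np.c_[q,np.ones(len(q))]*dep.reshape(-1,1); return (P@T[:3,:3].T+T[:3,3]).reshape(420,560,3)
E
python3 - <<'E'
from h import *
for n in ('top','side'):
    shot(n,n+'0'); print(n,K(n)[2].round(3).tolist(),K(n)[0][0,0])
a=np.hstack([cv2.imread('pics/top0.png'),cv2.imread('pics/side0.png')])
s=robot.get_state();print(s['tcp_rot'],s['tool_pos'],s['wrist_force'])
E
```

```text
top [[0.014, -0.991, 0.136, 0.375], [-1.0, -0.016, -0.016, 0.086], [0.018, -0.136, -0.991, 1.285], [0.0, 0.0, 0.0, 1.0]] 530.098921501199
side [[0.909, -0.212, 0.358, 0.184], [-0.416, -0.488, 0.767, -0.741], [0.012, -0.847, -0.532, 0.618], [0.0, 0.0, 0.0, 1.0]] 467.2148117820227
[[-9.68223187e-01  2.50086904e-01 -6.33295596e-04]
 [ 2.50087565e-01  9.68222227e-01 -1.38892479e-03]
 [ 2.65818970e-04 -1.50316854e-03 -9.99998835e-01]] [0.13744428 0.53229855 0.40400807] [ 0.37469876  0.2742683  -0.38898577]
```

View pics/top0.png

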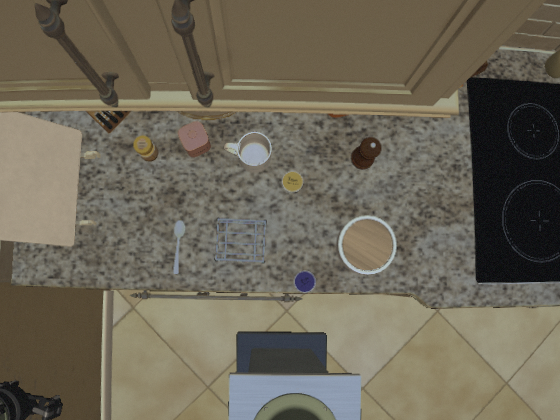

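View pics/side0.png

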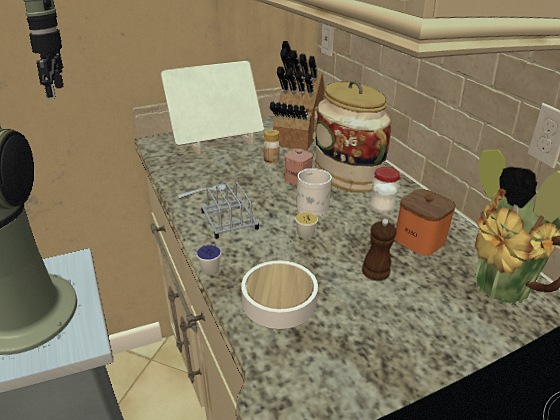

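Top view: salt box at about (367,244), rack (241,241), blue pod (305,282), yellow pod (292,181), mug (253,149), mill (365,152), tin (194,138), jar (146,148), spoon (178,245). The side view agrees. Next I measure the box and the rack.

```bash
python3 - <<'E'
from h import *
im=cv2.imread('pics/top0.png'); hsv=cv2.cvtColor(im,cv2.COLOR_BGR2HSV)
sub=np.zeros(im.shape[:2],np.uint8); cv2.circle(sub,(367,244),40,255,-1)
m=cv2.inRange(hsv,(8,60,80),(25,255,255))&sub
c=max(cv2.findContours(m,0,2)[0],key=cv2.contourArea); e=cv2.fitEllipse(cv2.convexHull(c)); print(e, ray('top',[e[0]],.048))
C=cloud('top',np.load('pics/top0.npy')); mm=m>0; print('lid depth',np.median(C[mm],0))
d=C[...,2]; r=(slice(205,275),slice(205,280))
P=C[r][(d[r]>.06)&(d[r]<.09)]; print(len(P),P.min(0) if len(P) else '',P.max(0) if len(P) else '', cv2.minAreaRect((P[:,:2]*1000).astype(np.float32)) if len(P) else '')
for n,uv,z in (('bluepod',(305,282),.044),('yel',(292,181),.044),('mill',(370,147),.13),('mug',(254,146),.09)): print(n,ray('top',[uv],z))
cv2.imwrite('pics/rz.png',np.hstack([cv2.resize(im[200:280,200:280],None,fx=5,fy=5,interpolation=2),cv2.resize(cv2.imread('pics/side0.png')[170:250,185:265],None,fx=5,fy=5,interpolation=2)]))
E
```

```text
((367.2148132324219, 244.4496612548828), (49.30011749267578, 50.1533317565918), 162.7561798095703) [[ 0.46214252 -0.16542648  0.048     ]]
lid depth [ 0.46136195 -0.16445256  0.04963514]
325 [0.43135412 0.08071318 0.06043649] [0.51018793 0.18877926 0.08073529] ((470.7235107421875, 134.92083740234375), (107.78641510009766, 76.17616271972656), 88.24178314208984)
bluepod [[ 0.37288954 -0.01893921  0.044     ]]
yel [[0.61165473 0.01345166 0.044     ]]
mill [[ 0.67704911 -0.15813507  0.13      ]]
mug [[0.68401693 0.10488673 0.09      ]]
```

View pics/rz.png

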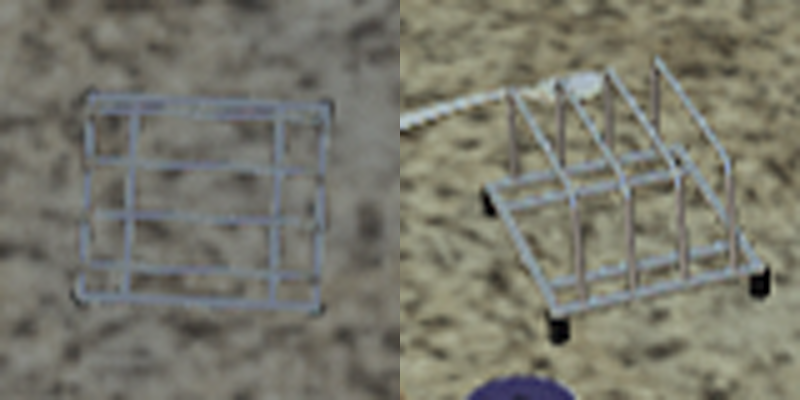

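The zoom shows the four hoops running across the image (world y), slightly rotated, with line ends in crop pixels at about (95,108)-(325,118), (97,162)-(318,171), (95,213)-(318,222), (90,263)-(318,277). The bottom frame corners are at (90,97), (330,103), (317,310), (80,297).

```bash
python3 - <<'E'
from h import *
L=np.array([[95,108],[325,118],[97,162],[318,171],[95,213],[318,222],[90,263],[318,277]])/5+200-.4
P=ray('top',L,.073); print(P.round(4)); 
d=P[1::2]-P[::2]; print('dir deg from -y',np.degrees(np.arctan2(d[:,0],-d[:,1])),'ctr',P.mean(0))
F=ray('top',np.array([[90,97],[330,103],[317,310],[80,297]])/5+200-.4,.015);print(F.round(4),F.mean(0))
L=np.array([[512,90],[577,195],[558,82],[629,192],[608,68],[682,177],[657,60],[732,163]])-[400,0]
P=ray('side',L/5+[185,170]-np.array(.4),.073);print('side',P.round(4),P.mean(0)); d=P[1::2]-P[::2];print(np.degrees(np.arctan2(d[:,0],-d[:,1])))
F=ray('side',(np.array([[490,190],[558,312],[763,265],[680,150]])-[400,0])/5+[185,170]-np.array(.4),.015);print(F.round(4),F.mean(0))
s=vision.camera_info; 
# side view lid centre
im=cv2.imread('pics/side0.png');hsv=cv2.cvtColor(im,cv2.COLOR_BGR2HSV);sub=np.zeros(im.shape[:2],np.uint8);cv2.circle(sub,(280,288),40,255,-1)
m=cv2.inRange(hsv,(8,60,80),(25,255,255))&sub;c=max(cv2.findContours(m,0,2)[0],key=cv2.contourArea)
H=ray('side',cv2.convexHull(c)[:,0],.048); print('lid side',cv2.minEnclosingCircle((H[:,:2]*1000).astype(np.float32)))
E
```

```text
[[0.5093 0.1834 0.073 ]
 [0.5063 0.0775 0.073 ]
 [0.4843 0.1819 0.073 ]
 [0.4818 0.0804 0.073 ]
 [0.4609 0.1822 0.073 ]
 [0.4584 0.08   0.073 ]
 [0.4379 0.184  0.073 ]
 [0.4332 0.0796 0.073 ]]
dir deg from -y [-1.58533462 -1.41912289 -1.39133552 -2.58579986] ctr [0.47152492 0.13112831 0.073     ]
[[0.521  0.1906 0.015 ]
 [0.5199 0.0748 0.015 ]
 [0.4202 0.0796 0.015 ]
 [0.4246 0.1931 0.015 ]] [0.47144434 0.13450698 0.015     ]
side [[0.4355 0.1843 0.073 ]
 [0.434  0.085  0.073 ]
 [0.4577 0.1829 0.073 ]
 [0.4556 0.0783 0.073 ]
 [0.4838 0.1862 0.073 ]
 [0.4812 0.0806 0.073 ]
 [0.5079 0.1842 0.073 ]
 [0.5058 0.0827 0.073 ]] [0.47016618 0.13302342 0.073     ]
[-0.86358916 -1.14689091 -1.40736804 -1.20822664]
[[0.4234 0.194  0.015 ]
 [0.4214 0.0838 0.015 ]
 [0.5197 0.0819 0.015 ]
 [0.5209 0.1921 0.015 ]] [0.47135454 0.13793953 0.015     ]
lid side ((461.1072998046875, -164.86082458496094), 61.49854278564453)
```

```bash
python3 -m handwheel '{"slide":[[0.019,-0.036,0],[0.038,-0.07,0],[0.057,-0.105,0],[0.076,-0.14,0],[0.095,-0.175,0],[0.114,-0.21,0],[0.133,-0.245,0],[0.15,-0.28,0]],"yaw":[0.11,0.22,0.33,0.44,0.55,0.66,0.77,0.864]}' 255 40
python3 -m handwheel '{"slide":[[0.019,-0.036,0],[0.038,-0.07,0],[0.057,-0.105,0],[0.076,-0.14,0],[0.095,-0.175,0],[0.114,-0.21,0],[0.133,-0.245,0],[0.15,-0.28,0]],"yaw":[0,0,0,0,0,0,0,0]}'
python3 -m handwheel '{"slide":[[0.02,-0.036,0],[0.04,-0.075,0],[0.06,-0.111,0],[0.06,-0.111,-0.04],[0.06,-0.111,-0.08],[0.06,-0.111,-0.12],[0.06,-0.111,-0.15],[0.06,-0.111,-0.15]],"yaw":[0,0,0,0,0,0,0,0]}'
```

```text
t: 0.77
tool_pos: [0.2794, 0.269, 0.4046]
tcp_rot: [[-0.83, -0.558, 0.0], [-0.558, 0.83, -0.0], [0.0, -0.0, -1.0]]
wrist_force: [1.0, 0.0, -0.0]
grip_width: 0.001
grip_force: 0.0
t: 1.43
tool_pos: [0.4296, -0.0114, 0.4046]
tcp_rot: [[-0.833, -0.553, 0.0], [-0.553, 0.833, 0.0], [-0.0, 0.0, -1.0]]
wrist_force: [1.6, -0.1, 0.0]
grip_width: -0.003
grip_force: 0.0
t: 2.1
tool_pos: [0.4859, -0.1193, 0.2489]
tcp_rot: [[-0.833, -0.553, -0.011], [-0.553, 0.833, 0.004], [0.006, 0.009, -1.0]]
wrist_force: [-0.7, -0.0, -0.8]
grip_width: 0.001
grip_force: 0.0
```

```bash
python3 -m handwheel '{"slide":[[0,0,0]],"yaw":[0]}'
python3 -m handwheel '{"slide":[[0.012,-0.02,0],[0.012,-0.02,0],[0.012,-0.02,-0.01],[0.012,-0.02,-0.02],[0.012,-0.02,-0.02]],"yaw":[0,0,0,0,0]}'
```

```text
t: 2.18
tool_pos: [0.4882, -0.12, 0.2536]
tcp_rot: [[-0.833, -0.554, -0.004], [-0.554, 0.833, 0.002], [0.003, 0.004, -1.0]]
wrist_force: [0.3, 0.1, 1.1]
grip_width: -0.005
grip_force: 0.0
t: 2.6
tool_pos: [0.5002, -0.1396, 0.2336]
tcp_rot: [[-0.833, -0.554, -0.002], [-0.554, 0.833, 0.001], [0.001, 0.002, -1.0]]
wrist_force: [-1.2, -0.0, -0.1]
grip_width: 0.002
grip_force: 0.0
```

```bash
python3 -m handwheel '{"slide":[[0,0,-0.004],[0,0,-0.008],[0,0,-0.01],[0,0,-0.01]],"yaw":[0,0,0,0]}'
for i in 1 2 3; do python3 -m handwheel '{"slide":[[0,0,-0.001],[0,0,-0.002],[0,0,-0.002]],"yaw":[0,0,0]}' | grep -E "tool_pos|wrist"; done
```

```text
t: 2.93
tool_pos: [0.5008, -0.14, 0.2242]
tcp_rot: [[-0.833, -0.554, -0.001], [-0.554, 0.833, 0.0], [0.001, 0.001, -1.0]]
wrist_force: [-1.0, 0.0, 0.2]
grip_width: 0.003
grip_force: 0.0
tool_pos: [0.5011, -0.1403, 0.2227]
wrist_force: [-0.1, 0.7, 0.9]
tool_pos: [0.5013, -0.1404, 0.2211]
wrist_force: [-0.1, 1.2, 2.9]
tool_pos: [0.5018, -0.1404, 0.2197]
wrist_force: [-0.2, 0.9, 8.1]
```

```bash
for i in 1 2 3; do python3 -m handwheel '{"slide":[[0,0,-0.001],[0,0,-0.002],[0,0,-0.002]],"yaw":[0,0,0]}' | grep -E "tool_pos|wrist"; done
```

```text
tool_pos: [0.5023, -0.1405, 0.2182]
wrist_force: [1.0, 1.4, 9.9]
tool_pos: [0.5027, -0.1405, 0.2168]
wrist_force: [1.0, 3.0, 15.2]
tool_pos: [0.503, -0.1406, 0.2154]
wrist_force: [-0.4, 2.8, 17.9]
```

```bash
cat > lid.py <<'E'
from h import *
def tilt(f,c=(0.4617,-0.165)):
    p,d=shot('top',f); hsv=cv2.cvtColor(p,cv2.COLOR_RGB2HSV); out=[]
    for n in ('top','side'):
        if n=='side': p,d=shot('side',f+'s'); hsv=cv2.cvtColor(p,cv2.COLOR_RGB2HSV)
        C=cloud(n,d); m=(cv2.inRange(hsv,(8,50,60),(25,255,255))>0)&(np.hypot(C[...,0]-c[0],C[...,1]-c[1])<.075)&(C[...,2]<.13)&(C[...,2]>.0)
        P=C[m]; 
        for _ in range(4):
            q=P.mean(0); nn=np.linalg.svd(P-q,full_matrices=False)[2][2]; nn*=np.sign(nn[2]); r=(P-q)@nn; P=P[np.abs(r)<max(.002,2*r.std())]
        print(n,len(P),'c',q.round(4),'n',nn.round(3),'tilt',np.degrees(np.arccos(nn[2])).round(1),'dir',np.degrees(np.arctan2(nn[1],nn[0])).round(1),'zmin/max',P[:,2].min().round(3),P[:,2].max().round(3))
        i=P[:,2].argmax(); print('  highest',P[i].round(4))
E
python3 -c "
from lid import *
tilt('a1')"
```

```text
top 335 c [ 0.4555 -0.132   0.0658] n [0.463 0.008 0.886] tilt 27.6 dir 1.0 zmin/max 0.048 0.086
  highest [ 0.4215 -0.1362  0.086 ]
side 1510 c [ 0.4614 -0.1707  0.0611] n [ 0.455 -0.009  0.891] tilt 27.1 dir -1.2 zmin/max 0.03 0.086
  highest [ 0.4137 -0.1692  0.0862]
```

```bash
python3 -m handwheel '{"slide":[[0,0,0.015],[0,0,0.025],[0.004,-0.012,0.025],[0.004,-0.025,0.025],[0.004,-0.025,0.025],[0.004,-0.025,0.025],[0.004,-0.025,0.015],[0.004,-0.025,0.015]],"yaw":[0,-0.12,-0.24,-0.36,-0.48,-0.59,-0.59,-0.59]}'
```

```text
t: 5.2
tool_pos: [0.5044, -0.1651, 0.2261]
tcp_rot: [[-1.0, 0.001, -0.002], [0.001, 1.0, 0.001], [0.002, 0.001, -1.0]]
wrist_force: [-0.6, 0.5, 0.4]
grip_width: -0.005
grip_force: 0.0
```

```bash
python3 -m handwheel '{"slide":[[0.003,0,-0.004],[0.003,0,-0.008],[0.003,0,-0.01]],"yaw":[0,0,0]}' | grep -E "tool_pos|wrist"
for i in 1 2 3 4; do python3 -m handwheel '{"slide":[[0,0,-0.001],[0,0,-0.002],[0,0,-0.002]],"yaw":[0,0,0]}' | grep -E "tool_pos|wrist"; done
```

```text
tool_pos: [0.5081, -0.1651, 0.217]
wrist_force: [0.7, -0.5, 0.7]
tool_pos: [0.508, -0.1652, 0.2156]
wrist_force: [-0.1, -0.3, 1.2]
tool_pos: [0.5082, -0.1654, 0.2138]
wrist_force: [0.2, 0.2, 1.0]
tool_pos: [0.5084, -0.1654, 0.2125]
wrist_force: [0.0, 0.2, 5.6]
tool_pos: [0.5088, -0.1656, 0.2109]
wrist_force: [-0.7, 1.7, 8.2]
```

```bash
python3 -c "
from lid import *
tilt('a2')"
```

```text
top 834 c [ 0.4628 -0.1458  0.0665] n [ 0.552 -0.007  0.834] tilt 33.5 dir -0.8 zmin/max 0.036 0.099
  highest [ 0.4189 -0.159   0.0985]
side 1351 c [ 0.4609 -0.1726  0.0651] n [ 0.548 -0.03   0.836] tilt 33.3 dir -3.2 zmin/max 0.021 0.095
  highest [ 0.4182 -0.1675  0.0947]
```

```bash
for i in 1 2 3 4; do python3 -m handwheel '{"slide":[[0,0,-0.001],[0,0,-0.002],[0,0,-0.002]],"yaw":[0,0,0]}' | grep -E "tool_pos|wrist"; done; python3 -c "
from lid import *
tilt('a3')"
```

```text
tool_pos: [0.5093, -0.1657, 0.2093]
wrist_force: [-0.2, 1.2, 8.7]
tool_pos: [0.5097, -0.1658, 0.2077]
wrist_force: [1.6, 0.1, 10.8]
tool_pos: [0.5102, -0.166, 0.206]
wrist_force: [1.9, 2.0, 12.0]
tool_pos: [0.5103, -0.166, 0.2052]
wrist_force: [0.2, 2.2, 23.0]
top 740 c [ 0.4673 -0.1453  0.0696] n [ 0.682 -0.005  0.731] tilt 43.0 dir -0.4 zmin/max 0.031 0.107
  highest [ 0.4299 -0.1642  0.107 ]
side 1065 c [ 0.4629 -0.1743  0.0696] n [ 0.675 -0.04   0.737] tilt 42.6 dir -3.4 zmin/max 0.023 0.104
  highest [ 0.4281 -0.1665  0.104 ]
```

```bash
python3 -m handwheel '{"slide":[[0,0,0.02],[0,0,0.05],[0,0,0.09],[0,0,0.125],[-0.02,0,0.125],[-0.04,0,0.125],[-0.067,-0.001,0.125],[-0.067,-0.001,0.125]],"yaw":[0,0,0,-0.12,-0.24,-0.36,-0.48,-0.6]}' 105 20
python3 -m handwheel '{"slide":[[0,0,0],[0,0,0],[0,0,0],[0,0,0],[0,0,0],[0,0,0],[0,0,0],[0,0,0]],"yaw":[-0.12,-0.24,-0.36,-0.48,-0.6,-0.72,-0.84,-0.96]}' |grep -v t:
python3 -m handwheel '{"slide":[[0,0,0],[0,0,0]],"yaw":[-0.05,-0.05]}'
python3 -c "
from lid import *
tilt('a4')"
```

```text
t: 8.32
tool_pos: [0.4371, -0.1653, 0.3263]
tcp_rot: [[-0.819, 0.573, -0.004], [0.573, 0.819, 0.001], [0.004, -0.001, -1.0]]
wrist_force: [-0.2, 0.4, -0.5]
grip_width: 0.59
grip_force: 0.0
tool_pos: [0.441, -0.1663, 0.3267]
wrist_force: [0.7, 0.4, 0.5]
grip_width: 0.593
grip_force: 0.0
t: 9.15
tool_pos: [0.441, -0.1663, 0.3267]
tcp_rot: [[0.043, 0.999, -0.0], [0.999, -0.043, 0.0], [0.0, -0.0, -1.0]]
wrist_force: [0.7, 0.9, -0.2]
grip_width: 0.589
grip_force: 0.0
top 883 c [ 0.4714 -0.149   0.0649] n [ 0.669 -0.005  0.743] tilt 42.0 dir -0.5 zmin/max 0.023 0.106
  highest [ 0.4276 -0.1598  0.1062]
side 1136 c [ 0.4638 -0.1736  0.0678] n [ 0.66  -0.036  0.751] tilt 41.4 dir -3.1 zmin/max 0.015 0.104
  highest [ 0.426  -0.1714  0.104 ]
```

```bash
python3 -m handwheel '{"slide":[[-0.004,0,0],[-0.004,0,-0.02],[-0.004,0,-0.04],[-0.004,0,-0.055],[-0.004,0,-0.065],[-0.004,0,-0.07],[-0.004,0,-0.07]],"yaw":[0,0,0,0,0,0,0]}'
python3 -c "
from lid import *
tilt('b1')"
```

```text
t: 9.83
tool_pos: [0.4364, -0.1661, 0.2558]
tcp_rot: [[0.042, 0.999, -0.002], [0.999, -0.042, 0.001], [0.001, -0.002, -1.0]]
wrist_force: [-1.0, 0.4, -0.6]
grip_width: 0.588
grip_force: 0.0
top 670 c [ 0.4736 -0.1415  0.063 ] n [ 0.665 -0.015  0.747] tilt 41.7 dir -1.3 zmin/max 0.024 0.106
  highest [ 0.4276 -0.1507  0.106 ]
side 1094 c [ 0.4631 -0.1753  0.0685] n [ 0.661 -0.038  0.749] tilt 41.5 dir -3.3 zmin/max 0.014 0.103
  highest [ 0.4265 -0.1702  0.1029]
```

```bash
python3 -c "
import cv2
cv2.imwrite('pics/b1z.png',cv2.resize(cv2.imread('pics/b1s.png')[190:350,190:370],None,fx=3.5,fy=3.5,interpolation=2))"
```

```text
(no output)
```

View pics/b1z.png

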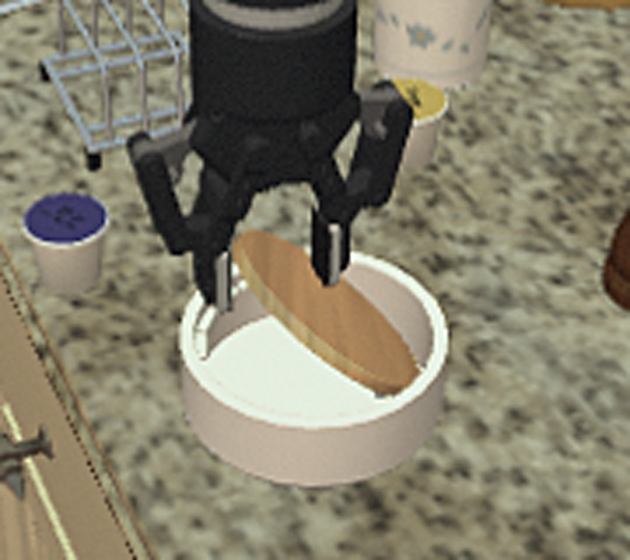

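The fingers straddle the raised edge: left finger at (215,290), right at (330,270), edge at (240,240). With the tool always vertical, I'll use the outer finger to swing the lid upright about its lower edge before pinching.

```bash
python3 -m handwheel '{"slide":[[0.005,0,0],[0.01,0,0.0],[0.015,0,0.002],[0.02,0,0.004],[0.025,0,0.006],[0.03,0,0.008],[0.03,0,0.008]],"yaw":[0,0,0,0,0,0,0]}'|grep -E "pos|force"
python3 -c "
from lid import *
tilt('b2')"
```

```text
tool_pos: [0.4592, -0.1654, 0.2623]
wrist_force: [-29.2, -6.8, 11.6]
grip_force: 14.8
top 591 c [ 0.4752 -0.1404  0.0658] n [ 0.733 -0.004  0.68 ] tilt 47.1 dir -0.3 zmin/max 0.021 0.111
  highest [ 0.4341 -0.1566  0.1108]
side 894 c [ 0.4684 -0.1782  0.0686] n [ 0.73  -0.052  0.681] tilt 47.1 dir -4.1 zmin/max 0.001 0.107
  highest [ 0.4312 -0.1724  0.1075]
```

```bash
python3 -m handwheel '{"slide":[[-0.01,0,0],[-0.02,0,0],[-0.03,0,0.004],[-0.03,0,0.008],[-0.03,0,0.01],[-0.03,0,0.01]],"yaw":[0,0,0,0,0,0]}'|grep -E "pos|force"
python3 -c "
from lid import *
tilt('b3')"
```

```text
tool_pos: [0.4383, -0.1668, 0.2761]
wrist_force: [0.1, 0.6, -0.6]
grip_force: 0.0
top 736 c [ 0.4734 -0.1438  0.064 ] n [ 0.665 -0.001  0.746] tilt 41.7 dir -0.1 zmin/max 0.022 0.109
  highest [ 0.4275 -0.1593  0.1085]
side 1112 c [ 0.4642 -0.1736  0.0687] n [ 0.654 -0.033  0.756] tilt 40.9 dir -2.9 zmin/max 0.017 0.103
  highest [ 0.4279 -0.1625  0.1033]
```

```bash
python3 -m handwheel '{"slide":[[-0.006,0,0],[-0.0105,0,-0.004],[-0.0105,0,-0.005],[-0.0105,0,-0.005]],"yaw":[0,0,0,0]}'|grep -E "pos|force"
python3 -m handwheel '{"slide":[[0,0,0],[0,0,0],[0,0,0],[0,0,0],[0,0,0],[0,0,0]],"yaw":[0,0,0,0,0,0]}' 255 25
python3 -c "
from lid import *
tilt('b4')
cv2.imwrite('pics/b4z.png',cv2.resize(cv2.imread('pics/b4s.png')[190:350,190:370],None,fx=3.5,fy=3.5,interpolation=2))"
```

```text
tool_pos: [0.426, -0.1661, 0.2691]
wrist_force: [-0.0, -0.2, -0.5]
grip_force: 0.0
t: 12.05
tool_pos: [0.4252, -0.1661, 0.2698]
tcp_rot: [[0.043, 0.999, -0.005], [0.999, -0.043, -0.001], [-0.001, -0.005, -1.0]]
wrist_force: [-6.9, -0.2, 7.8]
grip_width: 0.009
grip_force: 13.5
top 826 c [ 0.4737 -0.1471  0.061 ] n [ 0.624 -0.003  0.781] tilt 38.6 dir -0.3 zmin/max 0.026 0.101
  highest [ 0.4278 -0.1471  0.1011]
side 1098 c [ 0.4677 -0.1783  0.0623] n [ 0.618 -0.042  0.785] tilt 38.3 dir -3.9 zmin/max 0.02 0.106
  highest [ 0.4137 -0.1742  0.1058]
```

View pics/b4z.png

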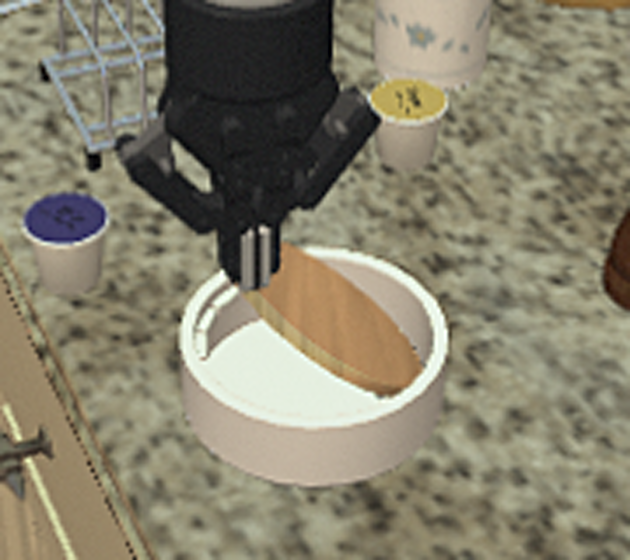

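The shallow pinch slipped off: the fingers closed at (255,260) above the edge, and the lid is now at 38°. I'll regrasp deeper so the squeeze turns the lid upright, lifting as they close.

```bash
python3 -m handwheel '{"slide":[[0,0,0.015],[0,0,0.03],[0.006,0,0.03],[0.012,0,0.03],[0.012,0,0.03],[0.012,0,0.03]],"yaw":[0,0,0,0,0,0]}' - |grep -E "pos|force|width"
python3 -m handwheel '{"slide":[[0,0,0],[0,0,0],[0,0,0],[0,0,-0.01],[0,0,-0.025],[0,0,-0.04],[0,0,-0.052],[0,0,-0.052]],"yaw":[0,0,0,0,0,0,0,0]}' 80 20
python3 -c "
from lid import *
tilt('b5')"
```

```text
tool_pos: [0.4388, -0.1662, 0.299]
wrist_force: [-0.2, -0.0, -0.0]
grip_width: 0.002
grip_force: 0.0
t: 13.32
tool_pos: [0.4374, -0.1658, 0.2457]
tcp_rot: [[0.043, 0.999, -0.004], [0.999, -0.043, 0.002], [0.002, -0.004, -1.0]]
wrist_force: [-0.4, 0.2, -0.2]
grip_width: 0.685
grip_force: 0.0
top 677 c [ 0.4722 -0.14    0.0622] n [ 0.621 -0.003  0.784] tilt 38.4 dir -0.2 zmin/max 0.026 0.103
  highest [ 0.4232 -0.149   0.103 ]
side 1201 c [ 0.4618 -0.1744  0.0672] n [ 0.608 -0.032  0.794] tilt 37.5 dir -3.1 zmin/max 0.019 0.099
  highest [ 0.423  -0.1607  0.099 ]
```

```bash
python3 -m handwheel '{"slide":[[0,0,0],[0,0,0],[0,0,0]],"yaw":[0,0,0]}' 145 20|grep -E "pos|force|width"
python3 -m handwheel '{"slide":[[0,0,0],[0,0,0.002],[0,0,0.004]],"yaw":[0,0,0]}' 165 20|grep -E "pos|force|width"
python3 -c "
from lid import *
tilt('b6')"
```

```text
tool_pos: [0.4377, -0.1663, 0.2483]
wrist_force: [-3.8, -1.2, 3.9]
grip_width: 0.433
grip_force: 2.3
tool_pos: [0.4369, -0.1661, 0.252]
wrist_force: [-5.9, -1.0, 1.5]
grip_width: 0.358
grip_force: 2.3
top 678 c [ 0.4733 -0.1414  0.0624] n [ 0.652 -0.002  0.758] tilt 40.7 dir -0.2 zmin/max 0.025 0.102
  highest [ 0.43   -0.1514  0.1025]
side 1015 c [ 0.4652 -0.1794  0.0661] n [ 0.656 -0.047  0.753] tilt 41.1 dir -4.1 zmin/max 0.017 0.102
  highest [ 0.4264 -0.1749  0.1021]
```

```bash
python3 -m handwheel '{"slide":[[-0.001,0,0.003],[-0.002,0,0.006],[-0.002,0,0.009],[-0.002,0,0.012]],"yaw":[0,0,0,0]}' 180 20|grep -E "pos|force|width"
python3 -c "
from lid import *
tilt('b7')"
```

```text
tool_pos: [0.4362, -0.1661, 0.2639]
wrist_force: [-2.3, 0.4, -2.2]
grip_width: 0.292
grip_force: 1.4
top 674 c [ 0.4742 -0.1429  0.0634] n [ 0.688 -0.013  0.725] tilt 43.5 dir -1.1 zmin/max 0.022 0.109
  highest [ 0.4297 -0.1547  0.1087]
side 967 c [ 0.4657 -0.1796  0.0673] n [ 0.685 -0.054  0.726] tilt 43.4 dir -4.5 zmin/max 0.001 0.106
  highest [ 0.4274 -0.1682  0.1055]
```

```bash
python3 -m handwheel '{"slide":[[0,0,0],[0,0,-0.005],[0,0,-0.01],[0,0,-0.01]],"yaw":[0,0,0,0]}' 150 20|grep -E "pos|force|width"
python3 -m handwheel '{"slide":[[0,0,0],[0,0,0],[0,0,0.001],[0,0,0.002],[0,0,0.003]],"yaw":[0,0,0,0,0]}' 255 30|grep -E "pos|force|width"
python3 -c "
from lid import *
tilt('b8')"
```

```text
tool_pos: [0.4367, -0.1663, 0.2529]
wrist_force: [0.4, 0.6, 0.8]
grip_width: 0.406
grip_force: 0.0
tool_pos: [0.4375, -0.1663, 0.257]
wrist_force: [5.1, 1.3, -5.6]
grip_width: 0.278
grip_force: 28.0
top 639 c [ 0.4748 -0.1419  0.0641] n [ 0.7   -0.014  0.714] tilt 44.5 dir -1.1 zmin/max 0.022 0.107
  highest [ 0.4342 -0.1459  0.1075]
side 891 c [ 0.4667 -0.1813  0.0678] n [ 0.705 -0.059  0.707] tilt 45.0 dir -4.8 zmin/max 0.001 0.107
  highest [ 0.4292 -0.1682  0.1071]
```

```bash
python3 -m handwheel '{"slide":[[0,0,0.002],[0,0,0.004],[0,0,0.007],[0,0,0.01]],"yaw":[0,0,0,0]}' |grep -E "pos|force|width"
python3 -m handwheel '{"slide":[[0,0,0.003],[0,0,0.006],[0,0,0.01],[0,0,0.01]],"yaw":[0,0,0,0]}' |grep -E "pos|force|width"
python3 -c "
from lid import *
tilt('b9')"
```

```text
tool_pos: [0.4382, -0.1669, 0.2675]
wrist_force: [5.9, 0.5, 0.1]
grip_width: 0.238
grip_force: 26.6
tool_pos: [0.4378, -0.1671, 0.278]
wrist_force: [4.0, -0.6, 1.8]
grip_width: 0.217
grip_force: 28.2
top 561 c [ 0.4724 -0.1429  0.0789] n [ 0.788 -0.045  0.614] tilt 52.1 dir -3.3 zmin/max 0.032 0.127
  highest [ 0.4355 -0.1533  0.1267]
side 729 c [ 0.4639 -0.1895  0.0774] n [ 0.83  -0.183  0.528] tilt 58.2 dir -12.5 zmin/max 0.0 0.126
  highest [ 0.4319 -0.1708  0.1257]
```

Works: the lid rises and turns steeper. Keep lifting.

```bash
python3 -m handwheel '{"slide":[[0,0,0.003],[0,0,0.006],[0,0,0.01],[0,0,0.014],[0,0,0.018],[0,0,0.022],[0,0,0.026],[0,0,0.03]],"yaw":[0,0,0,0,0,0,0,0]}' |grep -E "pos|force|width"
python3 -m handwheel '{"slide":[[0,0,0.004],[0,0,0.008],[0,0,0.014],[0,0,0.02],[0,0,0.026],[0,0,0.032],[0,0,0.036],[0,0,0.04]],"yaw":[0,0,0,0,0,0,0,0]}' |grep -E "pos|force|width"
python3 -c "
from h import *
shot('side','c1');shot('top','c1t')
cv2.imwrite('pics/c1z.png',cv2.resize(cv2.imread('pics/c1.png')[130:330,180:380],None,fx=2.8,fy=2.8,interpolation=2))"
```

```text
tool_pos: [0.4363, -0.1662, 0.307]
wrist_force: [3.6, -0.3, 0.1]
grip_width: 0.159
grip_force: 27.2
tool_pos: [0.4357, -0.1661, 0.3467]
wrist_force: [0.3, 0.0, -1.5]
grip_width: 0.082
grip_force: 34.3
```

View pics/c1z.png

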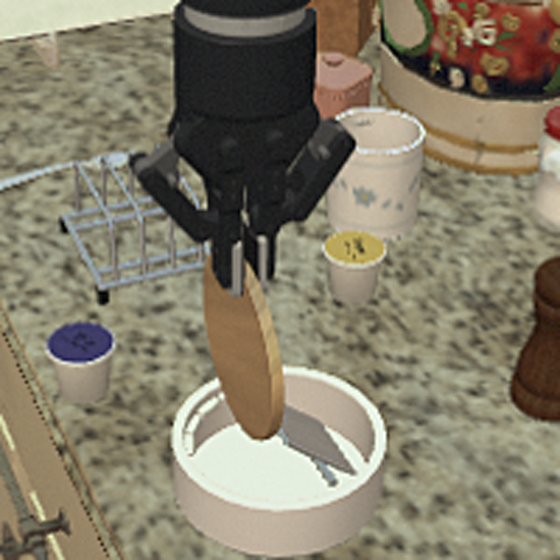

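The lid now hangs nearly upright from the fingers, spanning (235,280) to (258,438). I'll firm up the grip, lift and carry it over the rack.

```bash
python3 -m handwheel '{"slide":[[0,0,0],[0,0,0.01],[0,0,0.025],[0,0,0.04],[0,0.01,0.05],[0.003,0.03,0.05],[0.006,0.055,0.05],[0.01,0.08,0.05]],"yaw":[0,0,0,0,0,0,0,0.02]}' 255 60|grep -E "pos|force|width"
python3 -m handwheel '{"slide":[[0.003,0.025,0],[0.006,0.055,0],[0.01,0.085,0],[0.014,0.115,0],[0.018,0.145,0],[0.022,0.175,0],[0.025,0.2,0],[0.025,0.219,0]],"yaw":[0,0,0,0,0,0,0,0]}' |grep -E "pos|force|width"
cat > lid2.py <<'E'
from h import *
def go(f):
    for n in ('top','side'):
        p,d=shot(n,f+n); hsv=cv2.cvtColor(p,cv2.COLOR_RGB2HSV); C=cloud(n,d)
        m=(cv2.inRange(hsv,(8,50,50),(25,255,255))>0)&(abs(C[...,0]-.471)<.08)&(abs(C[...,1]-.133)<.1)&(C[...,2]>.03)&(C[...,2]<.26)
        P=C[m]
        if len(P)<20: print(n,len(P)); continue
        print(n,len(P),'min',np.percentile(P,1,0).round(4),'max',np.percentile(P,99,0).round(4))
        if n=='side':
            for _ in range(5):
                q=P.mean(0); nn=np.linalg.svd(P-q,full_matrices=False)[2][2]; nn*=np.sign(nn[0]); r=(P-q)@nn; P=P[np.abs(r)<max(.002,1.5*r.std())]
            print('plane',q.round(4),nn.round(3),'rms',r.std())
            A=np.c_[2*(P[:,1]),2*P[:,2],np.ones(len(P))]
            c=max(cv2.findContours(m.astype(np.uint8),0,2)[0],key=cv2.contourArea)[:,0]
            # contour rays onto lid plane
            k,di,T=K(n); o=T[:3,3]; w=ray(n,c,0)-o; X=o+w*(((q-o)@nn)/(w@nn))[:,None]
            h=cv2.convexHull((X[:,1:]*1000).astype(np.float32))[:,0]; print('hull yz bbox',h.min(0),h.max(0),'circle',cv2.minEnclosingCircle(h))
E
python3 -c "
from lid2 import *
go('d1')
cv2.imwrite('pics/d1z.png',cv2.resize(cv2.imread('pics/d1side.png')[80:280,140:340],None,fx=2.8,fy=2.8,interpolation=2))"
```

```text
tool_pos: [0.4461, -0.0851, 0.3965]
wrist_force: [0.5, 0.7, -0.8]
grip_width: 0.07
grip_force: 64.3
tool_pos: [0.4711, 0.1352, 0.3963]
wrist_force: [0.1, 0.6, -1.9]
grip_width: 0.076
grip_force: 64.3
top 0
side 757 min [0.4552 0.0801 0.0723] max [0.4804 0.1922 0.237 ]
plane [0.4655 0.1319 0.1772] [ 1.    -0.011 -0.003] rms 0.000604614592912291
hull yz bbox [ 61.775745 120.61358 ] [198.65161 249.59601] circle ((130.58926391601562, 187.6735076904297), 70.26792907714844)
```

View pics/d1z.png

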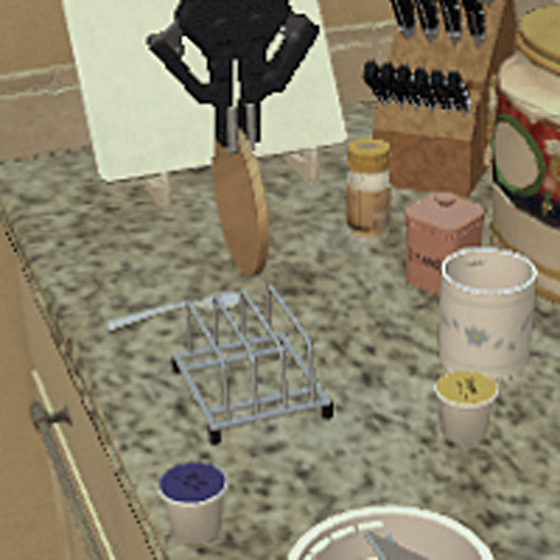

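```bash
python3 - <<'E'
from h import *
from scipy.optimize import least_squares
p=cv2.cvtColor(cv2.imread('pics/d1side.png'),cv2.COLOR_BGR2RGB); d=np.load('pics/d1side.npy'); C=cloud('side',d)
m=(abs(C[...,0]-.4655)<.003)&(abs(C[...,1]-.133)<.08)&(C[...,2]>.09)&(C[...,2]<.26)&(cv2.inRange(cv2.cvtColor(p,cv2.COLOR_RGB2HSV),(8,50,50),(25,255,255))>0)
c=max(cv2.findContours(m.astype(np.uint8),0,1)[0],key=cv2.contourArea)[:,0]
o=K('side')[2][:3,3]; w=ray('side',c,0)-o; X=(o+w*((.4655-o[0])/w[:,:1]))[:,1:]
X=X[X[:,1]<.20]
f=least_squares(lambda q:np.hypot(X[:,0]-q[0],X[:,1]-q[1])-.06,[.133,.18],loss='soft_l1',f_scale=.001); print(f.x,len(X),np.std(f.fun), X.min(0),X.max(0))
s=robot.get_state();print(s['tool_pos'])
E
```

```text
[0.13413995 0.18263009] 70 0.002436856641193688 [0.07105452 0.12057319] [0.19609014 0.19965137]
[0.47078006 0.13544675 0.39621515]
```

```bash
python3 -m handwheel '{"slide":[[0.001,-0.002,-0.015],[0.001,-0.002,-0.035],[0.001,-0.002,-0.055],[0.001,-0.002,-0.07],[0.001,-0.002,-0.085],[0.001,-0.002,-0.095],[0.001,-0.002,-0.1],[0.001,-0.002,-0.1]],"yaw":[0,0,0,0,0,0,0,0]}'|grep -E "pos|force|width"
python3 -m handwheel '{"slide":[[0,0,-0.003],[0,0,-0.006],[0,0,-0.008],[0,0,-0.008]],"yaw":[0,0,0,0]}'|grep -E "pos|force|width"
for i in 1 2; do python3 -m handwheel '{"slide":[[0,0,-0.001],[0,0,-0.002],[0,0,-0.002]],"yaw":[0,0,0]}' | grep -E "tool_pos|wrist"; done
python3 -c "
from lid2 import *
go('e1')"
```

```text
tool_pos: [0.472, 0.1304, 0.2957]
wrist_force: [0.6, 0.2, -1.9]
grip_width: 0.071
grip_force: 64.3
tool_pos: [0.4726, 0.1307, 0.2888]
wrist_force: [-0.4, 0.5, -1.2]
grip_width: 0.074
grip_force: 64.3
tool_pos: [0.4729, 0.1308, 0.2872]
wrist_force: [0.3, -0.3, 0.7]
tool_pos: [0.4735, 0.1311, 0.2866]
wrist_force: [-2.4, 0.8, 14.3]
top 0
side 576 min [0.4361 0.0732 0.0325] max [0.5039 0.1867 0.1582]
plane [0.4686 0.1215 0.0762] [ 1.    -0.015 -0.014] rms 0.0006947309796509803
hull yz bbox [55.882084 30.903034] [189.9669  142.77016] circle ((121.5085220336914, 90.50443267822266), 70.24138641357422)
```

```bash
python3 -m handwheel '{"slide":[[0,0,0.002],[0,0.004,0.003],[0,0.004,0.002],[0,0.004,0.0],[0,0.004,0.0]],"yaw":[0,0,0,0,0]}'|grep -E "pos|force|width"
for i in 1 2; do python3 -m handwheel '{"slide":[[0,0,-0.001],[0,0,-0.0015],[0,0,-0.0015]],"yaw":[0,0,0]}' | grep -E "tool_pos|wrist"; done
```

```text
tool_pos: [0.4733, 0.1346, 0.2857]
wrist_force: [-2.3, -2.7, 11.5]
grip_width: 0.073
grip_force: 66.0
tool_pos: [0.4737, 0.1343, 0.2854]
wrist_force: [-3.0, -3.3, 20.4]
tool_pos: [0.4742, 0.134, 0.285]
wrist_force: [-3.6, -5.4, 28.1]
```

```bash
python3 -m handwheel '{"slide":[[0,-0.001,0.003],[0,-0.001,0.003]],"yaw":[0,0]}' |grep -E "pos|force|width"
python3 -m handwheel '{"slide":[[0,0,0],[0,0,0],[0,0,0],[0,0,0]],"yaw":[0,0,0,0]}' 170 20|grep -E "pos|force|width"
python3 -m handwheel '{"slide":[[0,0,0.01],[0,0,0.03],[0,0,0.06],[0,0,0.1],[0,0,0.13],[0,0,0.15],[0,0,0.15],[0,0,0.15]],"yaw":[0,0,0,0,0,0,0,0]}' |grep -E "t:|pos|force|width"
python3 -c "
from lid2 import *
go('f1')
cv2.imwrite('pics/f1z.png',np.hstack([cv2.resize(cv2.imread('pics/f1side.png')[130:270,160:300],None,fx=2.8,fy=2.8,interpolation=2),cv2.resize(cv2.imread('pics/f1top.png')[170:310,180:320],None,fx=2.8,fy=2.8,interpolation=2)]))"
```

```text
tool_pos: [0.4729, 0.1336, 0.2854]
wrist_force: [-0.4, 0.8, 6.9]
grip_width: 0.072
grip_force: 65.6
tool_pos: [0.4723, 0.1337, 0.2841]
wrist_force: [-0.8, 0.4, -0.0]
grip_width: 0.33
grip_force: 0.0
t: 22.62
tool_pos: [0.4728, 0.1337, 0.4364]
tcp_rot: [[0.022, 1.0, 0.003], [1.0, -0.022, 0.0], [0.0, 0.003, -1.0]]
wrist_force: [0.1, 0.1, -0.9]
grip_width: 0.327
grip_force: 0.0
top 0
side 597 min [0.4545 0.0762 0.032 ] max [0.5033 0.1878 0.1269]
plane [0.4683 0.1283 0.081 ] [ 1.    -0.014 -0.004] rms 0.0006627335481122219
hull yz bbox [54.739044 30.670969] [190.01375 138.59438] circle ((122.63155364990234, 78.87218475341797), 69.01628112792969)
```

View pics/f1z.png

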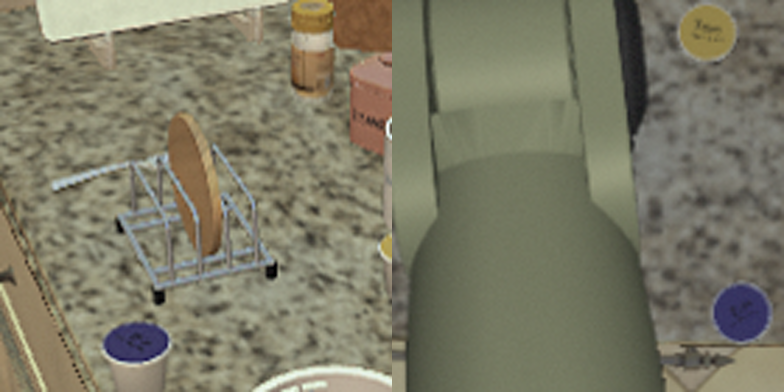

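The lid stands upright in the middle slot at (195,185) in the left crop. Its top edge measures about 127 mm, which is the seated height, and the gripper is clear.

```bash
python3 -c "
from bench import robot
print(robot.hand_in())"
```

```text
the job is handed in; nothing more can be done
None
```

The lid was tipped to about 43°, lifted out and let go standing upright in the rack's middle slot, with its top edge at the seated height of 127 mm; I saw no other object moved, and the job was handed in after about 23 s (no verdict was returned).

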